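# Reacher under the vanity caddy

### The arm

A 6-joint arm with a two-finger parallel gripper is mounted at the origin on the work surface. World frame = base frame: x ahead of the robot, y to its left, z up, the work surface at z = 0. Lengths are in m, angles in rad, forces in N, time in s.
With the tool pointing down it reaches from about 0.275 to 0.75 m from the base axis. Payload 10.2 kg.
Tool frame: the origin (TCP) lies on the centre line of the jaws, within the pads' length; the fingertips stand 17 mm ahead of it and the grasp point (between the pads) lies 2 mm behind it; z points along the fingers, y is the direction in which the jaws open and shut (so a half turn about z gives the same grasp; the last joint's range is limited). The gripper opens to 88 mm and grips with 3 to 60 N. Pads are 18 mm wide; open, the fingers measure 123 mm over their backs; the gripper's body (75 mm by 187 mm) begins 45 mm behind the grasp point.
Start: joints at [1.034, 0.313, 1.498, -0, 1.331, -0.223], TCP at [0.162, 0.499, 0.256] pointing down, gripper open.
Joint ranges: [-2.94, 2.94], [-0.97, 2.17], [0.19, 2.56], [-1.23, 4.37], [0.02, 3.11], [-2.88, 2.88]. Speed limits (rad/s): [2.39, 2.39, 3.01, 3.14, 3.14, 3.14].

### API

Orientations are given as a unit quaternion [w, x, y, z].
In Python, from station import telemetry, imaging, hand_in gives the robot as it stands.
- The arm moves only by the tool arm_command, never from a script. Its argument "increments" is a list of rows, each a list of 2 entries, a list of its own where there are three numbers: the shift along the tool's x, y, z in m, then the turn, a rotation vector about the tool's x, y, z in rad. In form: [[[tx, ty, tz], [rx, ry, rz]], ...]. A call has 1 to 12 rows; each row shifts and turns the pose as measured when the row begins, along the tool's axes as they then stand; what a row does not reach is not made up. A row lasts 1/10 s, in which the tool goes at most 50 mm and 8.59 degrees, less where a joint would pass 70% of its speed; a pose out of reach is approached as far as the arm can. A call with a gripper value outside its range is refused whole. "gripper" is the opening, from -1 (shut) to 1 (fully open), so that 0 is half open, set as the call begins (left out, the last holds). The fingers move at their own pace and stop on an object; "force" is the grip in N (left out, the last holds). Time passes only in rows, so rows that do not move let the fingers close. It gives the time, the measured TCP pose, the force and the opening at its end, in the units of the state.
- telemetry.observe(): the state, without advancing time (a new reading comes with each control period).
- imaging.snapshot(name): name is "side" or "top"; returns the picture (384x512x3 uint8, red, green, blue); there is no depth.
- imaging.camera_model(name): a dict with "mtx" (3x3 intrinsics, pixels), "eye" and "rotation" of the camera in the world. Camera axes: x right, y down, z forward; pixel columns grow to the right and rows downward; lengths in m; the calibration is good to about 2 mm. A picture is of the moment at which its call begins. camera_model takes no time and is no camera call.
- hand_in(): hands the job in, once; it reports no verdict.
The state is a dict: "time": time; "joints": joint angles; "qvel": joint speeds; "effort": joint torques, N m; "ee_pos": TCP position; "orientation": TCP orientation; "ft_force": force on the tool from outside, world axes, zero at the start; "ft_torque": the same for the moment, N m; "grip_width": opening from 0.0 (shut) to 1.0 (fully open).
Only numpy, scipy, OpenCV 4.12 (cv2) and the standard library are available. Lean on these libraries where they do the work, as an engineer would, in place of code of your own. Each camera call takes 0.05 s, during which the arm holds its last target.

### The job

The peach lens tray has slid into the low gap under the caddy. Hold the reacher by its handle, put its open jaws around the peach tray, squeeze the trigger so that they clamp it, and draw it out towards you until the whole tray is well clear of the caddy; then let go of the reacher so that it lies flat on the vanity with its jaws open. Do not touch the peach tray with the fingers, and leave the mint tray where it is.

Things in the scene. Friction and masses are not known exactly. Their poses are not given: they have to be found in the camera images.
- peach_tray_center (a point): centre of the loose peach lens tray: flat block, 40 mm along its x, 34 mm along y, 16 mm high, 30 g. Starts flat on the vanity under the caddy, centre about 30 mm in from its front edge, x pointing into the gap within 6 degrees. A mint tray and a round steel tin (36 mm across, 18 mm high) lie in the same row about 85 mm apart, in any order.
- mint_tray_center (a point): centre of the mint-green lens tray, same shape and size as the peach one; to be left in place
- reacher_grip (a point): point in the loose reacher's handle, 18 mm over its underside, near its balance (0.21 kg). x runs along the shaft to the jaws, y left, z up; it starts flat on the vanity at the robot's right. Grip across y from above at x = 0: black handle's outer face fixed at y = +20 mm, orange trigger's at y = -30 mm when free; both 36 mm high, from x = -33 to 33 mm. Back end at x = -73 mm.
- reacher_jaws (a point): point midway between the grey jaws, where the tray's centre belongs: 143 mm ahead (x) of reacher_grip, y = 0, 14 mm over the underside. Jaws reach 28 mm ahead and behind it, 3 to 25 mm over the underside; a bar 86 mm wide joins them behind. They are 66 mm apart when free; each closes in 1.1 mm per mm of trigger travel.
- trigger (a joint): trigger travel towards the handle: 0 free, 0.020 m full. Grip width = 50 mm less the travel. Spring: 6 N free, 12 N at full travel. Held at 46 mm wide the reacher can be lifted and carried, jaws still 57 mm apart; at about 35.5 mm the jaws meet the 34 mm wide tray, and a 40 N grip then clamps it with about 13 N.
- caddy: white two-level plastic caddy, fixed, 340 mm wide (y), 150 mm deep (x). Lower level: open grid of bars, underside 50 mm, top 66 mm over the vanity; upper tray and jars start 80 mm behind the front edge, up to 210 mm high. Origin: middle of the front edge at vanity height; x points into the gap, away from the robot. Corner legs from y = +-154 mm outwards.
There are look-alikes about, which are no part of the job. What is shaped like the part that bears peach_tray_center but pink or purple is not meant.

How it is judged:
On the way, in this order (a step that is already met when the one before it is completed fails the run):
1. the reacher's jaws, still open, stand on both sides of the peach tray in the gap under the caddy (x of peach_tray_center in the frame of reacher_grip between 0.115 and 0.175 m and y of peach_tray_center in the frame of reacher_grip between -0.017 and 0.017 m and value of joint trigger below 0.0105 m and x of peach_tray_center in the frame of caddy above 0.005 m), for 0.1 s.
2. the trigger is squeezed and the jaws clamp the peach tray while it is still under the caddy (value of joint trigger between 0.011 and 0.018 m and contact force between reacher and peach_tray above 1.5 N and x of peach_tray_center in the frame of caddy above 0 m), for 0.2 s.
3. the peach tray, still clamped, is drawn wholly out in front of the caddy (value of joint trigger between 0.011 and 0.018 m and contact force between reacher and peach_tray above 1.5 N and x of peach_tray_center in the frame of caddy below -0.03 m), for 0.1 s.
At the end, for the whole second after the job is handed in: the peach tray lies flat (within 10 degrees) and still on the vanity, its centre at least 30 mm out in front of the caddy's front edge; the reacher lies flat and still on the vanity, its trigger released (within 3 mm); the mint tray is within 20 mm of where it began (x of peach_tray_center in the frame of caddy below -0.03 m and height (world z) of peach_tray_center between 0 and 0.018 m and angle between each of peach_tray_center, reacher_grip's own z axis and vertical below 0.17 rad and linear speed of each of peach_tray, reacher below 0.02 m/s and value of joint trigger below 0.003 m and height (world z) of reacher_grip between 0 and 0.03 m and distance of mint_tray_center from where it was at the start of the episode below 0.02 m); the robot touches nothing.
It fails at once if the fingers touch the peach tray (contact force between the fingers and peach_tray above 0.5 N).
It fails at once if the mint tray is pushed more than 20 mm from its place (distance of mint_tray_center from where it was at the start of the episode above 0.02 m).
It also fails if it takes over 50 s, if anything falls off the work surface, if the arm or the gripper's body presses on something with over 40 N, if the wrist force passes 120 N, or if a joint passes its speed limit or range.

## Working session

There is one attempt and no reset: what is moved stays moved. The work goes in short steps, Python scripts to look and compute and a tool call to move; the robot and the scene stay as the last step left them, time stands still between calls to the robot, and variables do not carry over. Pictures are saved under pics/ and viewed, and the job is handed in when it is done.

Besides the shell and the picture viewer there is one more tool, called after "Emit:" in YAML: its name, and indented under it one key for each argument. arm_command: Moves the arm, as the interface text tells. Its arguments: {"type":"object","properties":{"increments":{"type":"array"},"gripper":{"type":"number"},"force":{"type":"number"}},"required":["increments"]}

```bash
mkdir -p pics; python3 - <<'E'
from station import telemetry, imaging
import cv2
for n in ("side","top"):
    im=imaging.snapshot(n); cv2.imwrite(f"pics/{n}0.png",im[:,:,::-1])
    m=imaging.camera_model(n); print(n,m)
print(telemetry.observe())
E
```

```text
side {'mtx': array([[405.29253438,   0.        , 254.03840089],
       [  0.        , 405.29253438, 176.77069335],
       [  0.        ,   0.        ,   1.        ]]), 'eye': array([0.20376324, 0.35376162, 0.55074485]), 'rotation': array([ 0.1457926 , -0.32781077,  0.85597478, -0.37227919])}
top {'mtx': array([[412.56580443,   0.        , 256.62409431],
       [  0.        , 412.56580443, 191.47321345],
       [  0.        ,   0.        ,   1.        ]]), 'eye': array([ 0.44445923, -0.07071506,  0.99136567]), 'rotation': array([-0.04975568,  0.71004702, -0.70063507,  0.04967986])}
{'time': 0.1, 'joints': array([ 1.03358391e+00,  3.13384875e-01,  1.49834656e+00, -5.28573227e-06,
        1.33102261e+00, -2.23427904e-01]), 'qvel': array([-0.00018101, -0.00038282, -0.00393768,  0.00225925,  0.00268719,
       -0.00224331]), 'effort': array([ 3.63545034e-03, -4.02808285e+01, -2.52643651e+01,  6.95551350e-02,
        3.42333585e-02, -1.13111478e-04]), 'ee_pos': array([0.16196702, 0.49917809, 0.25522846]), 'orientation': array([-2.13182432e-04,  1.56248746e-01,  9.87717567e-01, -5.40158816e-04]), 'ft_force': array([-0.29680892,  0.71568412,  0.71711637]), 'ft_torque': array([-0.04752879,  0.00807015,  0.01079399]), 'grip_width': 0.9984012312756264}
```

View pics/top0.png

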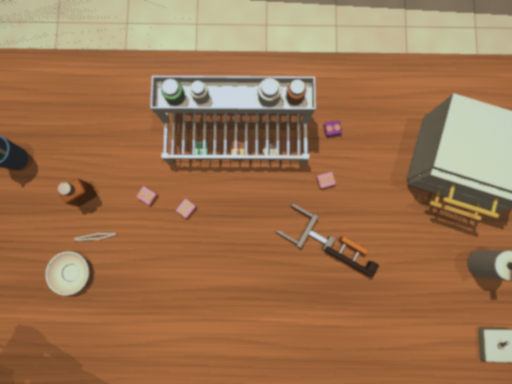

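View pics/side0.png

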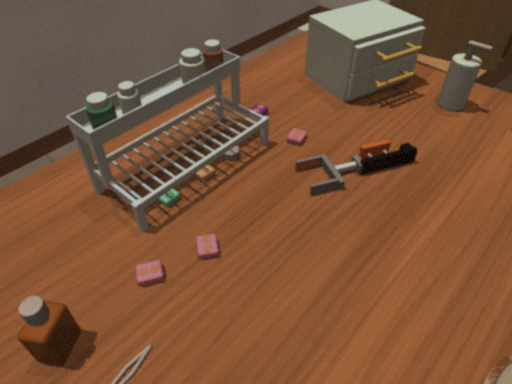

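```bash
cat > h.py <<'E'
import numpy as np, cv2
from scipy.spatial.transform import Rotation as R
from station import telemetry, imaging
def rot(q): return R.from_quat([q[1],q[2],q[3],q[0]])
def cast(n,uv,z):
    m=imaging.camera_model(n); uv=np.atleast_2d(np.array(uv,float))
    d=np.c_[uv,np.ones(len(uv))]@np.linalg.inv(m["mtx"]).T
    d=rot(m["rotation"]).apply(d); e=m["eye"]
    return e+d*((z-e[2])/d[:,2])[:,None]
def proj(n,P):
    m=imaging.camera_model(n); p=rot(m["rotation"]).inv().apply(np.atleast_2d(P)-m["eye"])@m["mtx"].T
    return p[:,:2]/p[:,2:]
E
python3 - <<'E'
import cv2
t=cv2.imread("pics/top0.png")
cv2.imwrite("pics/t_r.png",cv2.resize(t[190:290,265:395],None,fx=6,fy=6,interpolation=cv2.INTER_CUBIC))
cv2.imwrite("pics/t_c.png",cv2.resize(t[100:170,150:325],None,fx=4.5,fy=4.5,interpolation=cv2.INTER_CUBIC))
s=cv2.imread("pics/side0.png")
cv2.imwrite("pics/s_c.png",cv2.resize(s[90:230,70:290],None,fx=3.6,fy=3.6,interpolation=cv2.INTER_CUBIC))
E
```

```text
(no output)
```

View pics/t_r.png

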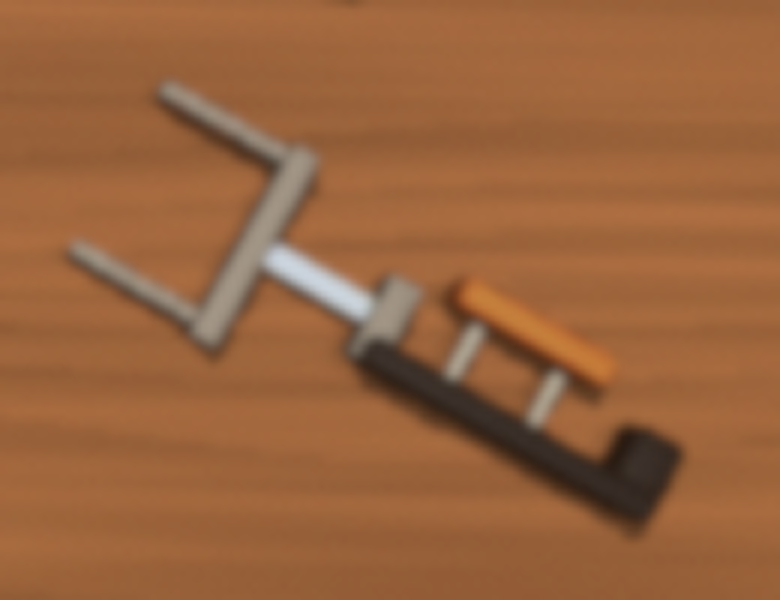

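View pics/t_c.png

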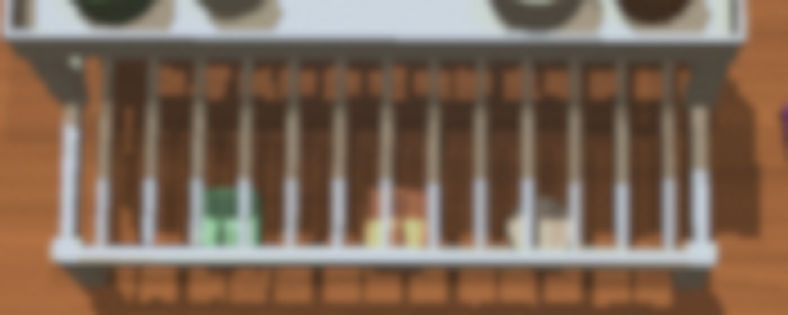

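View pics/s_c.png

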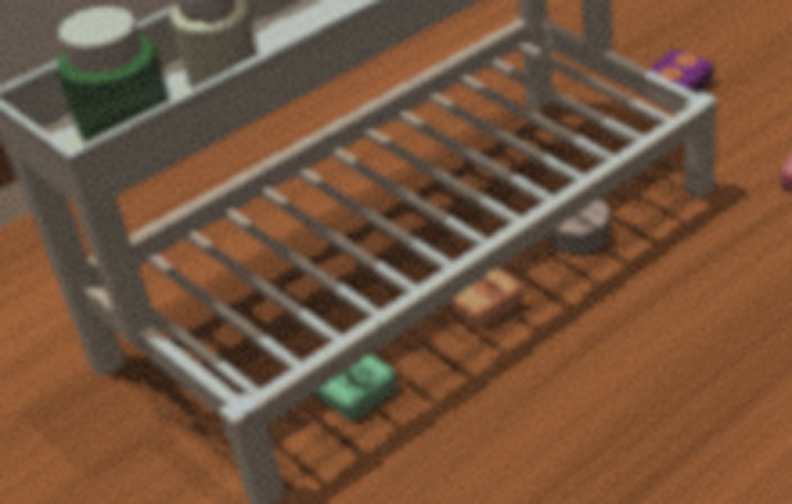

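```bash
python3 - <<'E'
from h import *
np.set_printoptions(precision=4,suppress=True)
T=lambda p,s,o:(np.array(p,float)+0.5)/s-0.5+np.array(o)
# reacher
t=cv2.imread("pics/top0.png"); hsv=cv2.cvtColor(t,cv2.COLOR_BGR2HSV)
rc=lambda p:T(p,6,(265,190))
jt=cast("top",rc([[170,88],[76,250]]),.025); print("jaw tips centre",jt, jt.mean(0))
bar=cast("top",rc([[300,158],[210,345]]),.025); print("bar ends",bar, bar.mean(0), np.linalg.norm(bar[0]-bar[1]))
# handle outer line (far lower-left edge), top z .036
hl=cast("top",rc([[362,362],[628,525]]),.036); print("black outer",hl)
ol=cast("top",rc([[468,282],[612,365]]),.036); print("orange outer",ol)
be=cast("top",rc([[682,455],[638,530]]),.036); print("back end",be)
# caddy front top edge bar z=.066
cc=lambda p:T(p,4.5,(150,100))
f=cast("top",cc([[52,262],[716,266],[52,240],[716,244]]),.066); print("caddy front",f)
pe=cast("top",cc([[365,187],[428,187]]),.016); print("peach back",pe)
mi=cast("top",cc([[198,187],[261,187]]),.016); print("mint back",mi)
ti=cast("top",cc([[508,240],[574,240],[545,198]]),.018); print("tin",ti)
sc=lambda p:T(p,3.6,(70,90))
print("side peach top FL,FR, ", cast("side",sc([[487,309],[523,288],[458,291]]),.016), "bottom", cast("side",sc([[487,326],[523,305]]),0))
print("side mint top front", cast("side",sc([[358,403],[396,375],[322,385]]),.016),"bottom",cast("side",sc([[358,418],[396,390]]),0))
E
```

```text
jaw tips centre [[ 0.5521 -0.1556  0.025 ]
 [ 0.4883 -0.1191  0.025 ]] [ 0.5202 -0.1373  0.025 ]
bar ends [[ 0.5253 -0.2064  0.025 ]
 [ 0.4523 -0.1712  0.025 ]] [ 0.4888 -0.1888  0.025 ] 0.08103603348656745
black outer [[ 0.4466 -0.2281  0.036 ]
 [ 0.3868 -0.3282  0.036 ]]
orange outer [[ 0.4775 -0.2691  0.036 ]
 [ 0.4467 -0.3236  0.036 ]]
back end [[ 0.4132 -0.3494  0.036 ]
 [ 0.385  -0.332   0.036 ]]
caddy front [[ 0.6505  0.15    0.066 ]
 [ 0.6529 -0.1881  0.066 ]
 [ 0.6619  0.1505  0.066 ]
 [ 0.6644 -0.1881  0.066 ]]
peach back [[ 0.7052 -0.0051  0.016 ]
 [ 0.7057 -0.0391  0.016 ]]
mint back [[0.704  0.085  0.016 ]
 [0.7045 0.051  0.016 ]]
tin [[ 0.6765 -0.0826  0.018 ]
 [ 0.677  -0.118   0.018 ]
 [ 0.6999 -0.1023  0.018 ]]
side peach top FL,FR,  [[ 0.6657 -0.0112  0.016 ]
 [ 0.6635 -0.036   0.016 ]
 [ 0.6883 -0.0105  0.016 ]] bottom [[ 0.6694 -0.0126  0.    ]
 [ 0.6669 -0.0377  0.    ]]
side mint top front [[0.6629 0.0803 0.016 ]
 [0.6638 0.0545 0.016 ]
 [0.6866 0.0845 0.016 ]] bottom [[0.6682 0.0789 0.    ]
 [0.6691 0.0528 0.    ]]
```

```bash
python3 - <<'E'
import cv2
s=cv2.imread("pics/side0.png")
cv2.imwrite("pics/s_p.png",cv2.resize(s[140:220,150:260],None,fx=7,fy=7,interpolation=cv2.INTER_CUBIC))
t=cv2.imread("pics/top0.png")
cv2.imwrite("pics/t_p.png",cv2.resize(t[130:170,185:290],None,fx=7,fy=7,interpolation=cv2.INTER_CUBIC))
E
```

```text
(no output)
```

View pics/s_p.png

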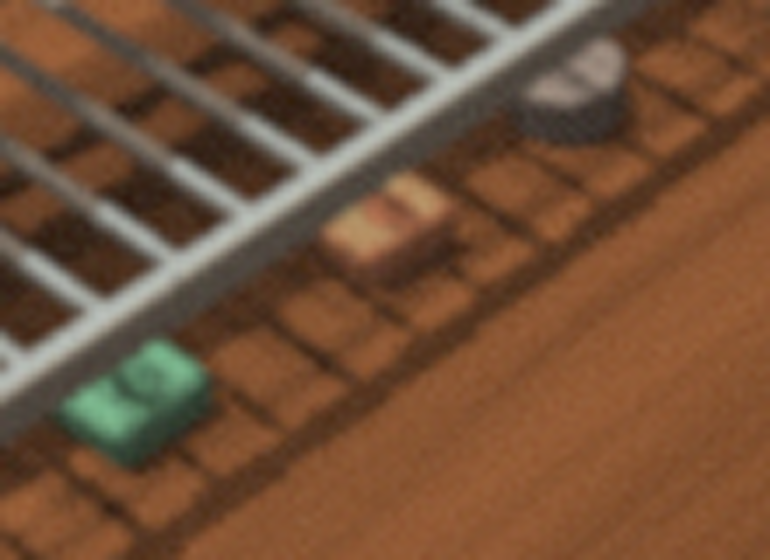

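View pics/t_p.png

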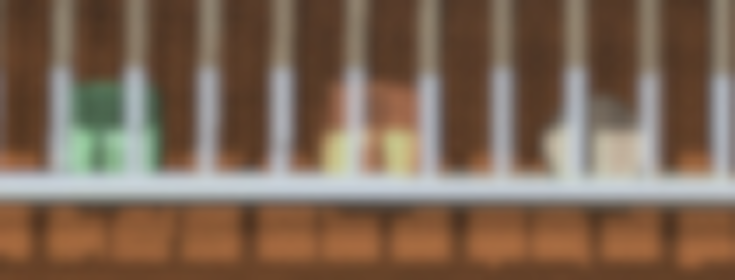

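The top view has mint at (201,150), peach at (240,150) and the tin at (271,152). The reacher's grip is near (347,250) with its jaws at (295,225). The reacher's yaw is about 60° and its grip is about (0.4365, -0.282). The peach tray is at about (0.685, -0.022) and the caddy front is at x of about 0.655.

Next I swing the arm round to the reacher.

Emit:
arm_command:
  increments:
    - [[-0.04,0,0],[0,0,0.076]]
    - [[-0.04,0,0],[0,0,0.076]]
    - [[-0.04,0,0],[0,0,0.076]]
    - [[-0.04,0,0],[0,0,0.076]]
    - [[-0.04,0,0],[0,0,0.076]]
    - [[-0.04,0,0],[0,0,0.076]]
    - [[-0.04,0,0],[0,0,0.076]]
    - [[-0.04,0,0],[0,0,0.076]]
    - [[-0.04,0,0],[0,0,0.076]]
    - [[-0.04,0,0],[0,0,0.076]]
    - [[-0.04,0,0],[0,0,0.076]]
    - [[-0.04,0,0],[0,0,0.076]]
  gripper: 1.0
  force: 40

```text
time: 1.3
ee_pos: [0.5116, 0.1756, 0.2506]
orientation: [-0.002, 0.587, 0.81, -0.004]
ft_force: [-0.3, 0.3, -0.4]
grip_width: 0.996
```

Emit:
arm_command:
  increments:
    - [[-0.04,-0.001,0],[0,0,0.071]]
    - [[-0.04,-0.001,0],[0,0,0.071]]
    - [[-0.04,-0.001,0],[0,0,0.071]]
    - [[-0.04,-0.001,0],[0,0,0.071]]
    - [[-0.04,-0.001,0],[0,0,0.071]]
    - [[-0.04,-0.001,0],[0,0,0.071]]
    - [[-0.04,-0.001,0],[0,0,0.071]]
    - [[-0.04,-0.001,0],[0,0,0.071]]
    - [[-0.04,-0.001,0],[0,0,0.071]]
    - [[-0.04,-0.001,0],[0,0,0.071]]
    - [[-0.04,-0.001,0],[0,0,0.071]]
    - [[-0.035,-0.001,0],[0,0,0.071]]

```text
time: 2.5
ee_pos: [0.4571, -0.3013, 0.248]
orientation: [-0.003, 0.878, 0.479, -0.007]
ft_force: [-0.1, 0.2, 0.8]
grip_width: 0.999
```

Emit:
arm_command:
  increments:
    - [[0,0,0],[0,0,0]]

```text
time: 2.6
ee_pos: [0.4553, -0.3042, 0.2475]
orientation: [-0.004, 0.879, 0.476, -0.007]
ft_force: [0.5, -0.2, -0.3]
grip_width: 1.002
```

```bash
cat >> h.py <<'E'
def go(p,yaw):
    s=telemetry.observe(); r=rot(s["orientation"]); a=np.radians(yaw)
    rt=R.from_matrix(np.array([[np.cos(a),np.sin(a),0],[np.sin(a),-np.cos(a),0],[0,0,-1]]))
    m=r.as_matrix(); print("pos",s["ee_pos"].round(4),"yaw",np.degrees(np.arctan2(m[1,0],m[0,0])).round(2),"tilt",np.degrees(np.arccos(-m[2,2])).round(2),"gw",s["grip_width"]*88,"F",s["ft_force"].round(1),"t",s["time"])
    print("shift",r.inv().apply(np.array(p)-s["ee_pos"]).round(4),"rot",(r.inv()*rt).as_rotvec().round(4))
E
python3 -c "
from h import *
go([.4408,-.2845,.12],60)"
```

```text
pos [ 0.4553 -0.3042  0.2475] yaw 56.86 tilt 0.94 gw 88.14949694692076 F [ 0.5 -0.2 -0.3] t 2.6
shift [ 0.0098 -0.0212  0.1277] rot [-0.0136  0.009  -0.0549]
```

Emit:
arm_command:
  increments:
    - [[0.003,-0.007,0.043],[-0.0045,0.003,-0.018]]
    - [[0.003,-0.007,0.043],[-0.0045,0.003,-0.018]]
    - [[0.003,-0.007,0.042],[-0.0045,0.003,-0.018]]
    - [[0,0,0],[0,0,0]]

```text
time: 3.0
ee_pos: [0.4412, -0.284, 0.1162]
orientation: [0.001, 0.865, 0.501, 0.001]
ft_force: [-0.1, -0.8, -0.0]
grip_width: 1.001
```

```bash
python3 -c "
from h import *
go([.4408,-.2845,.055],60)
im=imaging.snapshot('side'); cv2.imwrite('pics/s1.png',im[:,:,::-1])
cv2.imwrite('pics/s1z.png',cv2.resize(im[80:230,260:460,::-1],None,fx=4,fy=4,interpolation=cv2.INTER_CUBIC))
"
```

```text
pos [ 0.4412 -0.284   0.1162] yaw 60.16 tilt 0.14 gw 88.10212288197033 F [-0.1 -0.8 -0. ] t 3.0
shift [-0.0007 -0.0003  0.0612] rot [ 0.0023 -0.0006  0.0027]
```

View pics/s1z.png

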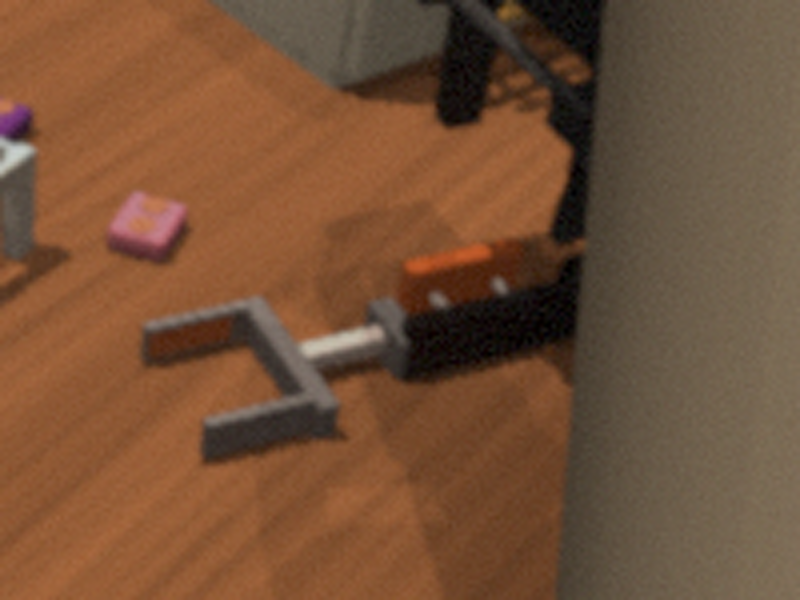

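The arm hides the handle in this side view. Clearance is about 19 mm on each side, so I'm going down.

Emit:
arm_command:
  increments:
    - [[0,0,0.03],[0,0,0]]
    - [[0,0,0.03],[0,0,0]]
    - [[0,0,0.025],[0,0,0]]
    - [[0,0,0.01],[0,0,0]]
    - [[0,0,0],[0,0,0]]

```text
time: 3.55
ee_pos: [0.4516, -0.291, 0.0334]
orientation: [0.013, 0.865, 0.502, 0.004]
ft_force: [0.0, 0.1, 1.1]
grip_width: 0.998
```

```bash
python3 -c "
from h import *
go([.4408,-.2845,.021],60)
"
```

```text
pos [ 0.4516 -0.291   0.0334] yaw 60.24 tilt 1.56 gw 87.82060570031085 F [0.  0.1 1.1] t 3.55
shift [ 0.0004 -0.013   0.0121] rot [0.0266 0.0061 0.0043]
```

Emit:
arm_command:
  increments:
    - [[0,-0.007,0.002],[0.014,0.003,0.002]]
    - [[0,-0.006,0.003],[0.013,0.003,0.002]]
    - [[0,0,0.005],[0,0,0]]
    - [[0,0,0],[0,0,0]]

```text
time: 3.95
ee_pos: [0.4417, -0.2859, 0.0274]
orientation: [0.002, 0.866, 0.5, 0.0]
ft_force: [-0.0, -0.1, -0.3]
grip_width: 1.002
```

```bash
python3 -c "
from h import *
go([.4408,-.2845,.021],60)
"
```

```text
pos [ 0.4417 -0.2859  0.0274] yaw 60.02 tilt 0.28 gw 88.13954010031415 F [-0.  -0.1 -0.3] t 3.95
shift [ 0.0008 -0.0015  0.0064] rot [0.0046 0.0017 0.0003]
```

Now I'll lower the last 6 mm and close to 46 mm (gripper value 0.045).

Emit:
arm_command:
  increments:
    - [[0.001,-0.002,0.005],[0.004,0.001,0]]
    - [[0,0,0.002],[0,0,0]]
    - [[0,0,0],[0,0,0]]

```text
time: 4.25
ee_pos: [0.4405, -0.2841, 0.0203]
orientation: [0.001, 0.866, 0.5, -0.0]
ft_force: [0.5, -0.7, 0.3]
grip_width: 0.999
```

Emit:
arm_command:
  increments:
    - [[0,0,0],[0,0,0]]
    - [[0,0,0],[0,0,0]]
    - [[0,0,0],[0,0,0]]
    - [[0,0,0],[0,0,0]]
    - [[0,0,0],[0,0,0]]
    - [[0,0,0],[0,0,0]]
  gripper: 0.045
  force: 30

```text
time: 4.85
ee_pos: [0.4405, -0.2841, 0.0203]
orientation: [0.0, 0.866, 0.5, -0.0]
ft_force: [-1.6, 1.3, 1.3]
grip_width: 0.526
```

```bash
python3 -c "
from h import *
go([.4408,-.2845,.08],60)
im=imaging.snapshot('side'); cv2.imwrite('pics/s2.png',im[:,:,::-1])
"
```

```text
pos [ 0.4405 -0.2841  0.0203] yaw 60.02 tilt 0.06 gw 46.27499139977814 F [-1.6  1.3  1.3] t 4.85
shift [-0.0003  0.0005 -0.0597] rot [0.0007 0.0008 0.0003]
```

View pics/s2.png

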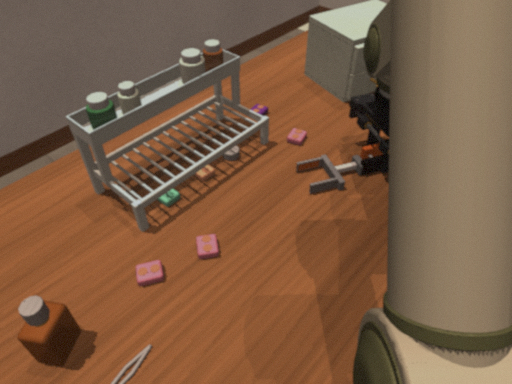

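Emit:
arm_command:
  increments:
    - [[0,0,-0.01],[0,0,0]]
    - [[0,0,-0.02],[0,0,0]]
    - [[0,0,-0.02],[0,0,0]]
    - [[0,0,0],[0,0,0]]

```text
time: 5.3
ee_pos: [0.4403, -0.2837, 0.0727]
orientation: [-0.0, 0.866, 0.5, -0.0]
ft_force: [0.0, 0.1, -2.1]
grip_width: 0.525
```

```bash
python3 -c "
from h import *
go([.43,-.022,.065],0)
for n in ('side','top'):
  im=imaging.snapshot(n); cv2.imwrite('pics/%s3.png'%n,im[:,:,::-1])
"
```

```text
pos [ 0.4403 -0.2837  0.0727] yaw 60.01 tilt 0.03 gw 46.22805024183085 F [ 0.   0.1 -2.1] t 5.3
shift [ 0.2215 -0.1398  0.0076] rot [-2.0000e-04  5.0000e-04  1.0473e+00]
```

View pics/side3.png

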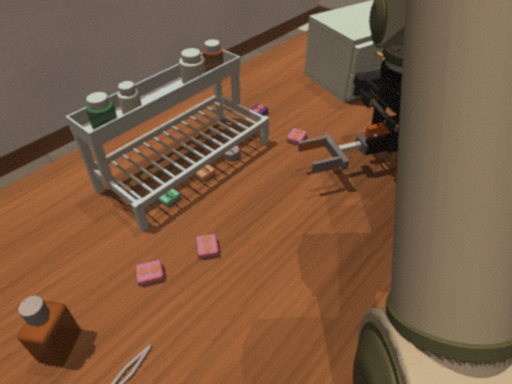

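View pics/top3.png

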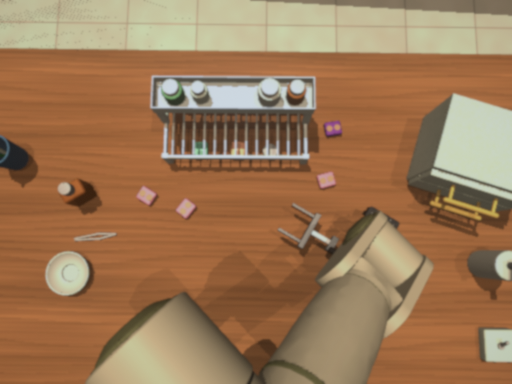

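Emit:
arm_command:
  increments:
    - [[0.019,-0.011,0],[0,0,0.087]]
    - [[0.018,-0.013,0],[0,0,0.087]]
    - [[0.017,-0.014,0],[0,0,0.087]]
    - [[0.016,-0.016,0],[0,0,0.087]]
    - [[0.014,-0.017,0],[0,0,0.087]]
    - [[0.013,-0.018,0],[0,0,0.087]]
    - [[0.011,-0.019,0],[0,0,0.087]]
    - [[0.009,-0.02,0],[0,0,0.087]]
    - [[0.007,-0.021,0],[0,0,0.087]]
    - [[0.006,-0.021,0],[0,0,0.087]]
    - [[0.004,-0.022,0],[0,0,0.087]]
    - [[0,0,0],[0,0,0]]

```text
time: 6.6
ee_pos: [0.4366, -0.0281, 0.0602]
orientation: [-0.007, 1.0, 0.024, -0.01]
ft_force: [0.3, -0.3, -2.0]
grip_width: 0.522
```

```bash
python3 -c "
from h import *
go([.43,-.022,.04],0)
for n in ('side','top'):
  im=imaging.snapshot(n); cv2.imwrite('pics/%s4.png'%n,im[:,:,::-1])
"
```

```text
pos [ 0.4366 -0.0281  0.0602] yaw 2.75 tilt 1.37 gw 45.93565174046843 F [ 0.3 -0.3 -2. ] t 6.6
shift [-0.0059 -0.0061  0.0204] rot [-0.013   0.0201  0.0479]
```

View pics/side4.png

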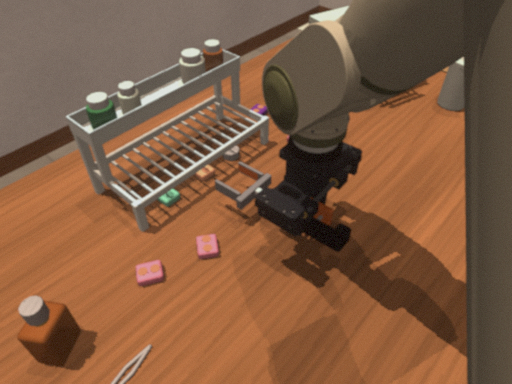

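View pics/top4.png

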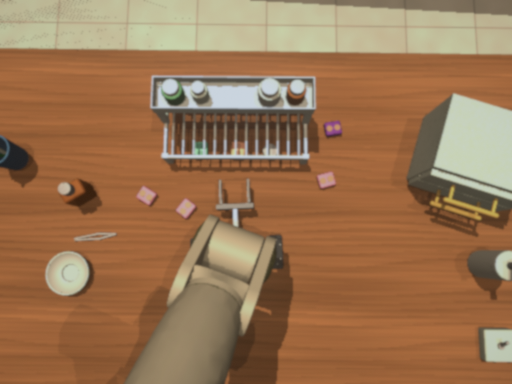

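Emit:
arm_command:
  increments:
    - [[-0.002,-0.001,0.01],[-0.007,0.01,0.024]]
    - [[-0.002,-0.001,0.01],[-0.006,0.01,0.024]]
    - [[0,0,0.01],[0,0,0]]
    - [[0,0,0],[0,0,0]]

```text
time: 7.1
ee_pos: [0.433, -0.0316, 0.0287]
orientation: [0.001, 1.0, 0.002, 0.001]
ft_force: [0.5, 0.2, -2.2]
grip_width: 0.525
```

```bash
python3 -c "
from h import *
go([.43,-.025,.024],0)
for n in ('side','top'):
  im=imaging.snapshot(n); cv2.imwrite('pics/%s5.png'%n,im[:,:,::-1])
t=cv2.imread('pics/top5.png');cv2.imwrite('pics/t5z.png',cv2.resize(t[130:230,185:290],None,fx=6,fy=6,interpolation=cv2.INTER_CUBIC))
t=cv2.imread('pics/side5.png');cv2.imwrite('pics/s5z.png',cv2.resize(t[130:250,150:300],None,fx=5,fy=5,interpolation=cv2.INTER_CUBIC))
"
```

```text
pos [ 0.433  -0.0316  0.0287] yaw 0.2 tilt 0.13 gw 46.221237793913524 F [ 0.5  0.2 -2.2] t 7.1
shift [-0.003  -0.0066  0.0046] rot [ 0.0015 -0.0016  0.0035]
```

View pics/t5z.png

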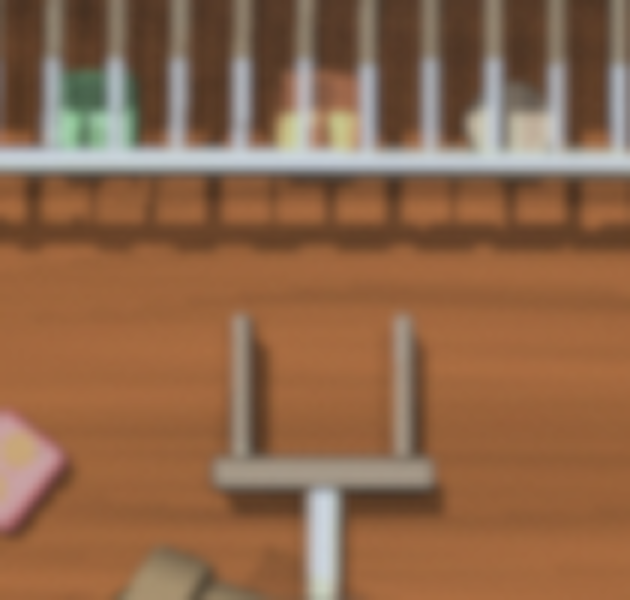

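View pics/s5z.png

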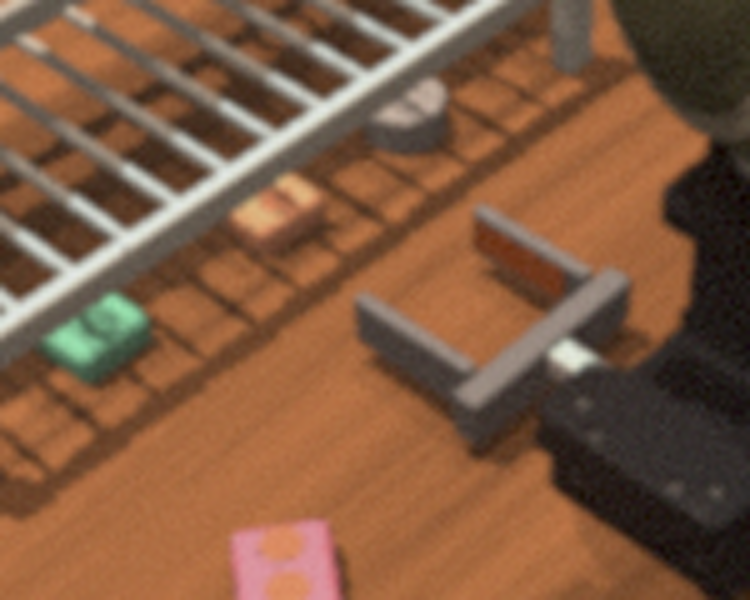

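```bash
python3 -c "
from h import *
T=lambda p:(np.array(p,float)+.5)/6-.5+np.array((185,130))
print(cast('top',T([[241,317],[403,317],[241,445],[403,445]]),.033).round(4))
print(cast('top',T([[280,100],[360,100],[282,73],[360,73]]),.016).round(4))
t=lambda p:(np.array(p,float)+.5)/5-.5+np.array((150,130))
print(cast('side',t([[272,240],[324,200],[232,212]]),.016).round(4))
print(cast('side',t([[360,300],[478,212]]),.033).round(4))
"
```

```text
[[ 0.6008  0.0056  0.033 ]
 [ 0.6016 -0.0579  0.033 ]
 [ 0.5503  0.0044  0.033 ]
 [ 0.5511 -0.0587  0.033 ]]
[[ 0.6926 -0.0067  0.016 ]
 [ 0.693  -0.039   0.016 ]
 [ 0.7038 -0.0072  0.016 ]
 [ 0.7042 -0.0388  0.016 ]]
[[ 0.6626 -0.0058  0.016 ]
 [ 0.6643 -0.0354  0.016 ]
 [ 0.6863 -0.0064  0.016 ]]
[[ 0.6005  0.0061  0.033 ]
 [ 0.601  -0.0572  0.033 ]]
```

Emit:
arm_command:
  increments:
    - [[0.01,-0.004,0.003],[0,0,0.003]]
    - [[0.01,-0.001,0.002],[0,0,0]]
    - [[0,0,0],[0,0,0]]

```text
time: 7.5
ee_pos: [0.4566, -0.0269, 0.0252]
orientation: [0.001, 1.0, 0.0, 0.003]
ft_force: [-0.3, -0.4, -2.3]
grip_width: 0.527
```

```bash
python3 -c "
from h import *
go([.544,-.026,.0225],0)
"
```

```text
pos [ 0.4566 -0.0269  0.0252] yaw 0.02 tilt 0.37 gw 46.34653648002251 F [-0.3 -0.4 -2.3] t 7.5
shift [ 0.0874 -0.0008  0.0032] rot [ 0.0028 -0.0057  0.0003]
```

Emit:
arm_command:
  increments:
    - [[0.015,0,0.001],[0,-0.003,0]]
    - [[0.015,0,0.001],[0,-0.002,0]]
    - [[0.015,0,0],[0,0,0]]
    - [[0,0,0],[0,0,0]]

```text
time: 7.9
ee_pos: [0.504, -0.0262, 0.0234]
orientation: [0.001, 1.0, 0.001, 0.0]
ft_force: [-0.6, -0.6, -1.2]
grip_width: 0.53
```

```bash
python3 -c "
from h import *
go([.544,-.026,.0225],0)
for n in ('side','top'):
  im=imaging.snapshot(n); cv2.imwrite('pics/%s6.png'%n,im[:,:,::-1])
t=cv2.imread('pics/top6.png');cv2.imwrite('pics/t6z.png',cv2.resize(t[120:200,185:290],None,fx=6,fy=6,interpolation=cv2.INTER_CUBIC))
t=cv2.imread('pics/side6.png');cv2.imwrite('pics/s6z.png',cv2.resize(t[130:250,150:300],None,fx=5,fy=5,interpolation=cv2.INTER_CUBIC))
"
```

```text
pos [ 0.504  -0.0262  0.0234] yaw 0.14 tilt 0.17 gw 46.6164552005434 F [-0.6 -0.6 -1.2] t 7.9
shift [ 0.04   -0.0001  0.0009] rot [ 0.0029 -0.0007  0.0025]
```

View pics/t6z.png

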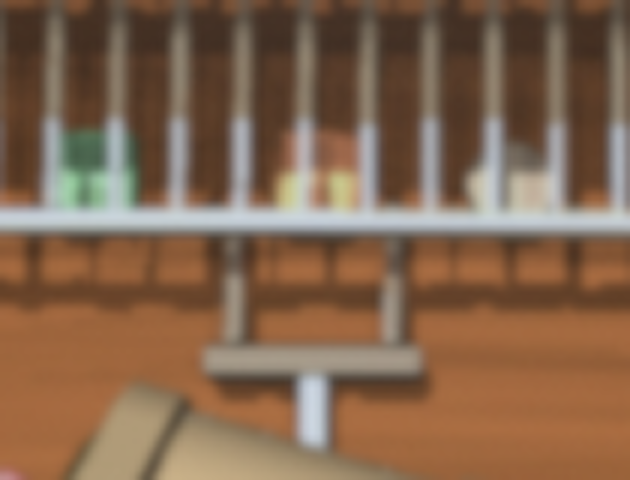

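View pics/s6z.png

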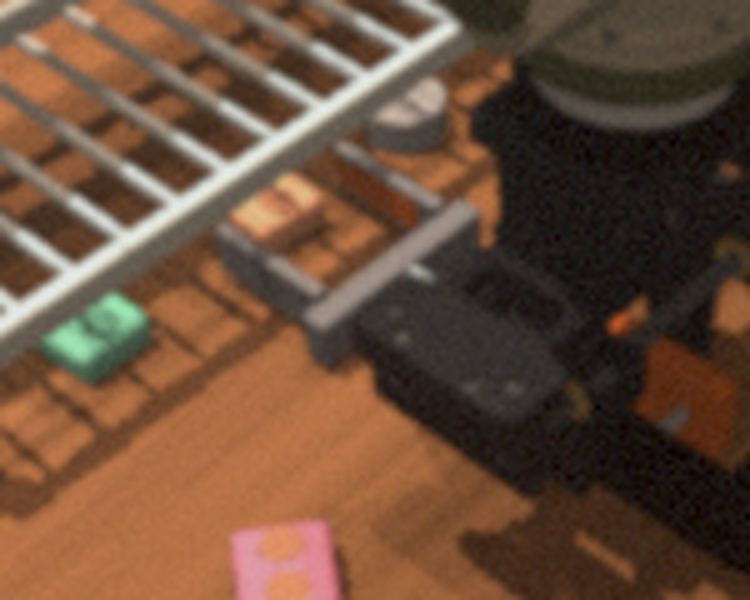

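The jaws straddle the tray: jaw columns 233 and 394 are centred at 313, and the tray is at about 319. I'm advancing the rest of the way.

Emit:
arm_command:
  increments:
    - [[0.012,0,0],[0,0,0.002]]
    - [[0.012,0,0.001],[0,0,0]]
    - [[0.011,0,0],[0,0,0]]
    - [[0,0,0],[0,0,0]]

```text
time: 8.4
ee_pos: [0.5345, -0.0254, 0.0216]
orientation: [0.001, 1.0, 0.0, -0.003]
ft_force: [-0.6, 0.8, -1.7]
grip_width: 0.521
```

```bash
python3 -c "
from h import *
go([.544,-.026,.0225],0)
for n in ('side','top'):
  im=imaging.snapshot(n); cv2.imwrite('pics/%s7.png'%n,im[:,:,::-1])
t=cv2.imread('pics/top7.png');cv2.imwrite('pics/t7z.png',cv2.resize(t[120:200,185:290],None,fx=6,fy=6,interpolation=cv2.INTER_CUBIC))
t=cv2.imread('pics/side7.png');cv2.imwrite('pics/s7z.png',cv2.resize(t[130:250,150:300],None,fx=5,fy=5,interpolation=cv2.INTER_CUBIC))
"
```

```text
pos [ 0.5345 -0.0254  0.0216] yaw 0.03 tilt 0.34 gw 45.829347641924 F [-0.6  0.8 -1.7] t 8.4
shift [ 0.0095  0.0006 -0.001 ] rot [0.0013 0.0059 0.0005]
```

View pics/t7z.png

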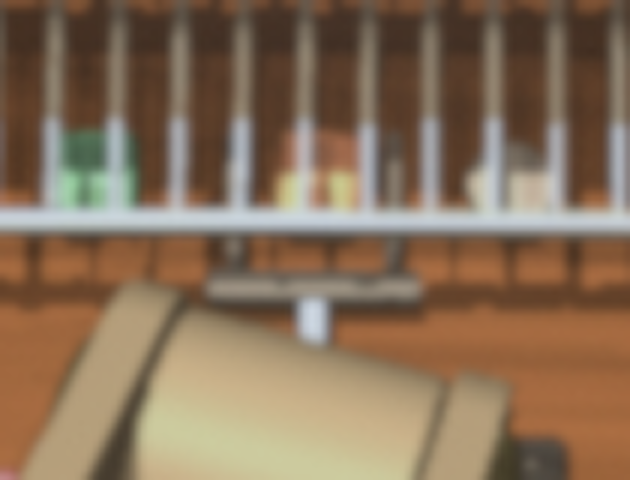

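View pics/s7z.png

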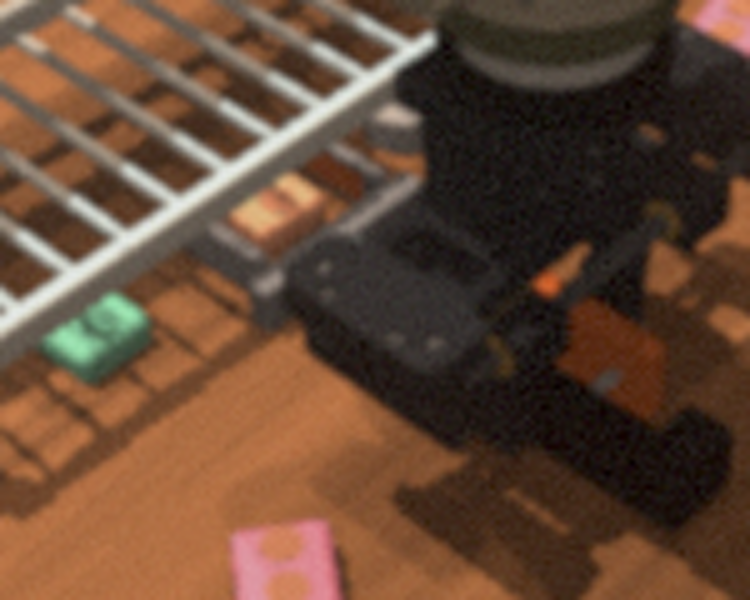

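Emit:
arm_command:
  increments:
    - [[0.006,0.001,-0.001],[0,0.005,0]]
    - [[0.002,0,0],[0,0,0]]
    - [[0,0,0],[0,0,0]]

```text
time: 8.8
ee_pos: [0.5405, -0.0263, 0.0225]
orientation: [0.0, 1.0, 0.0, -0.002]
ft_force: [0.1, 0.5, -2.4]
grip_width: 0.523
```

```bash
python3 -c "
from h import *
go([.544,-.026,.0225],0)
"
```

```text
pos [ 0.5405 -0.0263  0.0225] yaw 0.02 tilt 0.19 gw 46.017562688060345 F [ 0.1  0.5 -2.4] t 8.8
shift [ 0.0035 -0.0003 -0.0001] rot [0.0006 0.0032 0.0003]
```

Emit:
arm_command:
  increments:
    - [[0,0,0],[0,0,0]]
    - [[0,0,0],[0,0,0]]
    - [[0,0,0],[0,0,0]]
    - [[0,0,0],[0,0,0]]
    - [[0,0,0],[0,0,0]]
    - [[0,0,0],[0,0,0]]
  gripper: -0.3
  force: 40

```text
time: 9.4
ee_pos: [0.5403, -0.0263, 0.0225]
orientation: [0.0, 1.0, 0.0, -0.002]
ft_force: [0.9, 0.7, -1.6]
grip_width: 0.382
```

```bash
python3 -c "
from h import *
go([.43,-.026,.0225],0)
for n in ('side','top'):
  im=imaging.snapshot(n); cv2.imwrite('pics/%s8.png'%n,im[:,:,::-1])
t=cv2.imread('pics/top8.png');cv2.imwrite('pics/t8z.png',cv2.resize(t[120:200,185:290],None,fx=6,fy=6,interpolation=cv2.INTER_CUBIC))
"
```

```text
pos [ 0.5403 -0.0263  0.0225] yaw 0.02 tilt 0.19 gw 33.61256236471276 F [ 0.9  0.7 -1.6] t 9.4
shift [-0.1103 -0.0003  0.0003] rot [0.0006 0.0032 0.0003]
```

View pics/t8z.png

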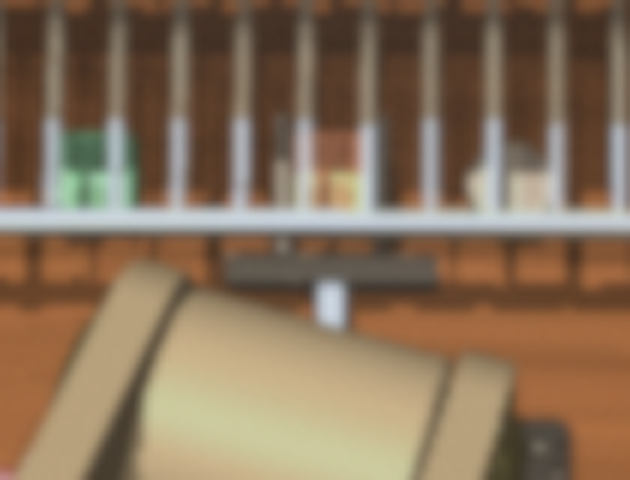

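The jaws are clamped on the tray, with the jaw edges at columns 283 and 383 and the grip at 33.6 mm. Now I draw it out.

Emit:
arm_command:
  increments:
    - [[0,0,0],[0,0,0]]
    - [[-0.006,0,0],[0,0.002,0]]
    - [[-0.01,0,0],[0,0,0]]
    - [[-0.012,0,0],[0,0,0]]
    - [[-0.012,0,0],[0,0,0]]
    - [[0,0,0],[0,0,0]]

```text
time: 10.1
ee_pos: [0.497, -0.026, 0.0222]
orientation: [0.0, 1.0, 0.0, -0.001]
ft_force: [1.0, -0.2, -1.6]
grip_width: 0.382
```

```bash
python3 -c "
from h import *
go([.42,-.026,.0225],0)
for n in ('side','top'):
  im=imaging.snapshot(n); cv2.imwrite('pics/%s9.png'%n,im[:,:,::-1])
t=cv2.imread('pics/top9.png');cv2.imwrite('pics/t9z.png',cv2.resize(t[120:200,185:290],None,fx=6,fy=6,interpolation=cv2.INTER_CUBIC))
"
```

```text
pos [ 0.497  -0.026   0.0222] yaw 0.04 tilt 0.14 gw 33.658939641679666 F [ 1.  -0.2 -1.6] t 10.1
shift [-0.077  -0.     -0.0001] rot [0.0002 0.0025 0.0006]
```

View pics/t9z.png

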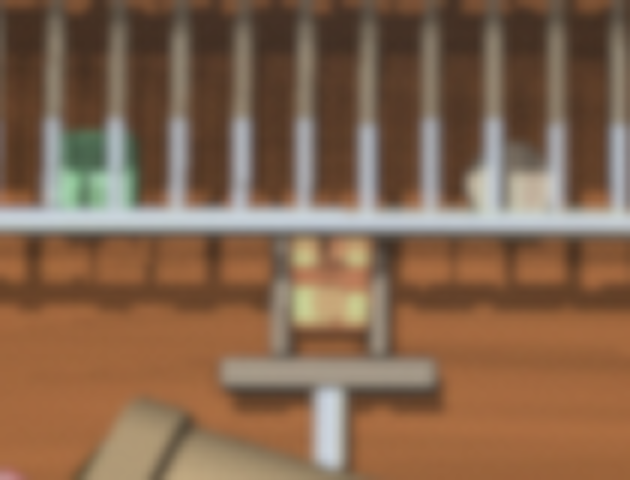

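It's coming out held in the jaws. I'll keep drawing.

Emit:
arm_command:
  increments:
    - [[-0.012,0,0],[0,0.002,0]]
    - [[-0.014,0,0],[0,0,0]]
    - [[-0.014,0,0],[0,0,0]]
    - [[-0.014,0,0],[0,0,0]]
    - [[-0.012,0,0],[0,0,0]]
    - [[-0.006,0,0],[0,0,0]]
    - [[0,0,0],[0,0,0]]

```text
time: 10.9
ee_pos: [0.428, -0.0269, 0.0225]
orientation: [0.001, 1.0, 0.001, 0.003]
ft_force: [0.6, -0.6, -3.0]
grip_width: 0.383
```

```bash
python3 -c "
from h import *
go([.42,-.026,.0202],0)
for n in ('side','top'):
  im=imaging.snapshot(n); cv2.imwrite('pics/%s10.png'%n,im[:,:,::-1])
t=cv2.imread('pics/side10.png');cv2.imwrite('pics/s10z.png',cv2.resize(t[130:290,150:350],None,fx=4,fy=3.75,interpolation=cv2.INTER_CUBIC))
t=cv2.imread('pics/top10.png');cv2.imwrite('pics/t10z.png',cv2.resize(t[140:240,185:290],None,fx=6,fy=6,interpolation=cv2.INTER_CUBIC))
"
```

```text
pos [ 0.428  -0.0269  0.0225] yaw 0.06 tilt 0.35 gw 33.674615738681275 F [ 0.6 -0.6 -3. ] t 10.9
shift [-0.008  -0.0009  0.0023] rot [ 0.0019 -0.0058  0.0011]
```

View pics/t10z.png

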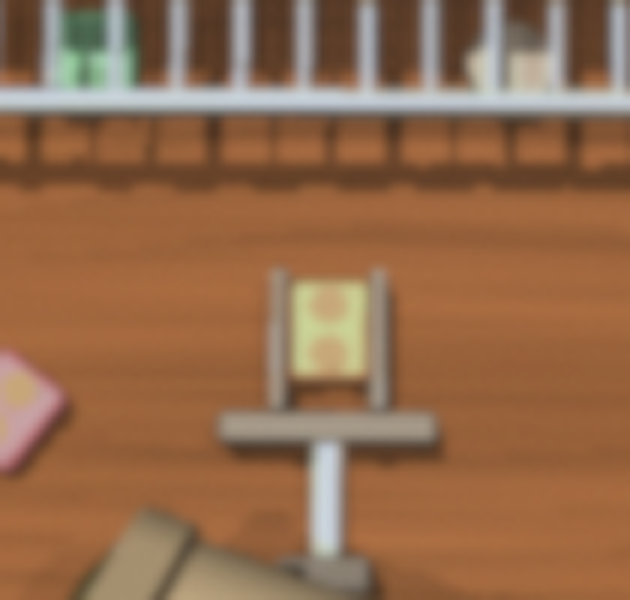

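View pics/s10z.png

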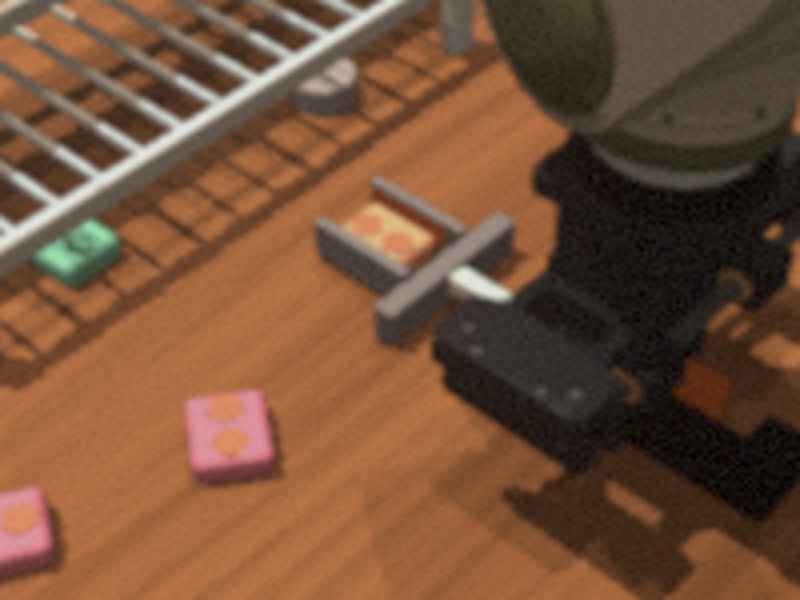

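Emit:
arm_command:
  increments:
    - [[0,0,0.001],[0,-0.003,0]]
    - [[0,0,0.001],[0,0,0]]
    - [[0,0,0],[0,0,0]]

```text
time: 11.3
ee_pos: [0.4299, -0.0272, 0.0209]
orientation: [0.001, 1.0, 0.001, 0.002]
ft_force: [-4.4, 0.4, 3.5]
grip_width: 0.386
```

Emit:
arm_command:
  increments:
    - [[0,0,0],[0,0,0]]
    - [[0,0,0],[0,0,0]]
    - [[0,0,0],[0,0,0]]
    - [[0,0,0],[0,0,0]]
  gripper: 0.03

```text
time: 11.7
ee_pos: [0.4308, -0.0274, 0.0208]
orientation: [0.001, 1.0, 0.001, 0.002]
ft_force: [-0.5, 1.0, -2.2]
grip_width: 0.516
```

Emit:
arm_command:
  increments:
    - [[0,0,0],[0,0,0]]
    - [[0,0,0],[0,0,0]]
    - [[0,0,0],[0,0,0]]
    - [[0,0,0],[0,0,0]]
    - [[0,0,0],[0,0,0]]
    - [[0,0,0],[0,0,0]]
  gripper: 1.0

```text
time: 12.3
ee_pos: [0.4314, -0.0275, 0.0212]
orientation: [0.002, 1.0, 0.001, 0.003]
ft_force: [0.4, -0.7, 0.1]
grip_width: 0.996
```

```bash
python3 -c "
from h import *
go([.42,-.026,.2],0)
"
```

```text
pos [ 0.4314 -0.0275  0.0212] yaw 0.11 tilt 0.41 gw 87.66111491428556 F [ 0.4 -0.7  0.1] t 12.3
shift [-0.0102 -0.0009 -0.1789] rot [ 0.0033 -0.0064  0.0019]
```

Emit:
arm_command:
  increments:
    - [[0,0,-0.015],[0,0,0]]
    - [[0,0,-0.015],[0,0,0]]
    - [[0,0,-0.015],[0,0,0]]
    - [[0,0,-0.03],[0,0,0]]
    - [[0,0,-0.04],[0,0,0]]
    - [[0,0,-0.04],[0,0,0]]
    - [[0,0,-0.04],[0,0,0]]
    - [[0,0,-0.02],[0,0,0]]
    - [[0,0,0],[0,0,0]]

```text
time: 13.2
ee_pos: [0.429, -0.0266, 0.2445]
orientation: [0.001, 1.0, 0.001, 0.002]
ft_force: [0.6, -0.4, -1.8]
grip_width: 1.001
```

```bash
python3 -c "
from h import *
go([.35,.22,.2],0)
for n in ('side','top'):
  im=imaging.snapshot(n); cv2.imwrite('pics/%s11.png'%n,im[:,:,::-1])
t=cv2.imread('pics/top11.png');cv2.imwrite('pics/t11z.png',cv2.resize(t[140:240,185:290],None,fx=6,fy=6,interpolation=cv2.INTER_CUBIC))
"
```

```text
pos [ 0.429  -0.0266  0.2445] yaw 0.09 tilt 0.3 gw 88.10749237363483 F [ 0.6 -0.4 -1.8] t 13.2
shift [-0.0788 -0.2468  0.0435] rot [ 0.0026 -0.0045  0.0016]
```

View pics/side11.png

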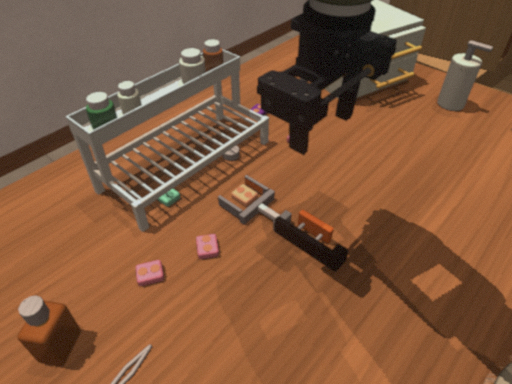

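View pics/t11z.png

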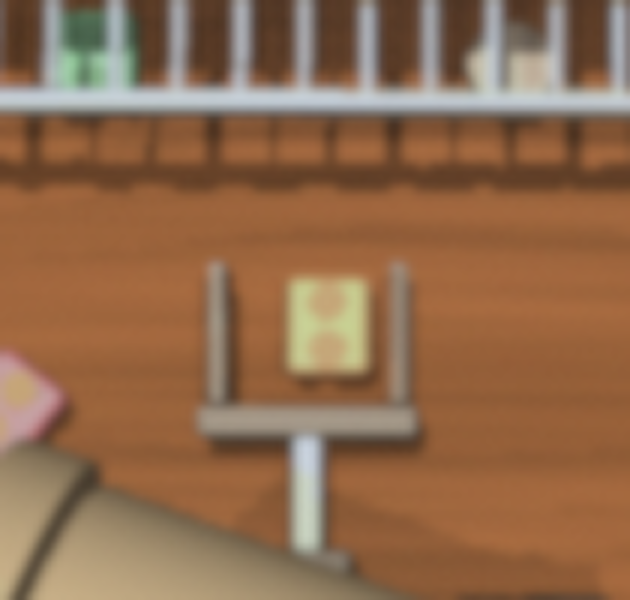

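```bash
python3 -c "
from h import *
T=lambda p:(np.array(p,float)+.5)/6-.5+np.array((185,140))
p=cast('top',T([[329,326]]),.016); j=cast('top',T([[217,330],[399,330]]),.025)
print(p.round(4), 'jaw c-c',np.linalg.norm(j[0]-j[1]).round(4))
a=cv2.imread('pics/top0.png').astype(int);b=cv2.imread('pics/top11.png').astype(int)
print('mint diff',abs(a-b)[135:160,190:212].mean().round(2))
print(telemetry.observe()['qvel'].round(3))
from station import hand_in
print(hand_in())"
```

```text
[[ 0.5762 -0.0287  0.016 ]] jaw c-c 0.0717
mint diff 1.97
[-0.002  0.026  0.028  0.001 -0.003  0.   ]
the job is handed in; nothing more can be done
None
```

I clamped the peach tray in the reacher's jaws and drew it out from under the caddy. I then released the reacher and raised the arm clear, and handed the job in at about 13 s of the 50 s allowed. No verdict was reported.

- **Peach tray:** its centre is at about (0.576, -0.029), roughly 79 mm in front of the caddy's front edge at x of about 0.655. It looks flat on the vanity in both views.
- **Reacher:** it looks flat on the vanity with its jaws open. The jaws measure 71.7 mm centre to centre, about 8 mm wider than at the 46 mm carrying grip. That puts the trigger within about 1 mm of fully released.
- **Mint tray:** the image region around it is essentially unchanged from the start.
- **Robot:** it was open and about 0.22 m above the reacher. The joints still showed a little motion, up to 0.03 rad/s, at hand-in.

No check failed. While clamped, the grip settled at 33.6 mm, not the expected 35.5 mm. That is about 16.4 mm of trigger travel, still inside the required range. I could not measure the jaw force on the tray directly; the pictures showed it staying in the jaws the whole way out.

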